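Turn the riser block and hold it in the cam clamp at full lift

ROBOT

A 6-joint arm with a two-finger parallel gripper is mounted at the origin on a cart in front of the work surface, level with it; the furniture and walls round the work are solid. World frame = base frame: x ahead of the robot, y to its left, z up, the work surface at z = 0. Lengths are in mm, angles in rad, forces in N, time in s.
With the tool pointing down it reaches from about 400 to 925 mm from the base axis. Payload 12.5 kg.
Tool frame: the origin (TCP) lies on the centre line of the jaws, within the pads' length; the fingertips stand 17 mm ahead of it and the grasp point (between the pads) lies 2 mm behind it; z points along the fingers, y is the line along which they close (so a half turn about z gives the same grasp; the last joint's range is limited). The gripper opens to 95 mm and grips with 3 to 60 N. Pads are 20 mm wide; open, the fingers measure 119 mm over their backs; the gripper's body (75 mm by 180 mm) begins 59 mm behind the grasp point.
Start: joints at [-0.106, 0.491, 1.559, -0, 1.092, -0.106], TCP at [625.016, 0.021, 231.661] pointing down, gripper open.
Joint ranges: [-3.1, 3.1], [-0.84, 2.19], [0.05, 2.79], [-1.13, 4.28], [0.06, 2.93], [-2.69, 2.69]. Speed limits (rad/s): [2.22, 2.22, 2.79, 3.14, 3.14, 3.14].

INTERFACE

Orientations are given as [roll, pitch, yaw] about the fixed x, y, z axes, in that order (R = Rz(yaw) Ry(pitch) Rx(roll)).
In Python, from cell import env gives the robot as it stands.
- The arm moves only by the tool drive_tool, never from a script. Its argument "deltas" is text: rows parted by semicolons, each of 4 numbers parted by spaces: the shift along the world's x, y, z normalised to -1 to 1, where 1 is 100 mm, then the turn about the world's z normalised to -1 to 1, where 1 is 180 degrees. A call has 1 to 10 rows; each row shifts and turns the commanded pose from where the row before left it; what a row does not reach is not made up. A row lasts 1/12 s, in which the tool goes at most 41.7 mm and 7.16 degrees, less where a joint would pass 70% of its speed; a pose out of reach is approached as far as the arm can. A call with a number of a shift or a turn outside -1 to 1 is refused whole. A call with a gripper value outside its range is refused whole. "gripper" is the closure, from 0 (fully open) to 1 (shut), set as the call begins (left out, the last holds). The fingers move at their own pace and stop on an object; the grip force is fixed at half the most. Time passes only in rows, so rows that do not move let the fingers close. It gives the time, the measured TCP pose, the force, the opening and the grip force at its end, in the units of the state.
- env.state(): the state, without advancing time (a new reading comes with each control period).
- env.read_camera(name): name is "scene" or "side" or "wrist"; returns (picture, depth): 400x640x3 uint8, red, green, blue; 400x640 float32, mm along the optical axis (not along the pixel's ray), 0 where there is no reading.
- env.camera_params(name): a dict with "mtx" (3x3 intrinsics, pixels), "camera_from_world" (4x4, takes a point from world to camera coordinates); the wrist camera has in their place "mount" (4x4, takes a point from camera to tool coordinates, whose origin is the TCP and whose axes are the flange's). Camera axes: x right, y down, z forward; pixel columns grow to the right and rows downward; lengths in mm; the calibration is good to about 2 mm. A picture is of the moment at which its call begins: read the wrist's pose just before it. camera_params takes no time and is no camera call.
- env.job_done(): hands the job in; it is judged then, once.
The state is a dict: "t": time; "joints": joint angles; "qvel": joint speeds; "tau": joint torques, N m; "eef_pos": TCP position; "tcp_rot": TCP orientation; "ft_force": force on the tool from outside, world axes, zero at the start; "moment": the same for the moment, N m; "opening": opening from 0.0 (shut) to 1.0 (fully open); "grip_force": force on a finger pad.
Only numpy, scipy, OpenCV 4.12 (cv2) and the standard library are available. Lean on these libraries where they do the work, as an engineer would, in place of code of your own. Each camera call takes 0.05 s, during which the arm holds its last target. There are 200 camera calls.

TASK

Turn the drilled aluminium riser block a quarter turn and set it upright, holes up, on the bed of the cam clamp, between jaw and fence, centred before the jaw with a long side facing the fence, and let go of it. Then swing the cam lever by its knob to the point of greatest lift, where the lever points straight away from the fence and the jaw presses the block squarely against the fence. The lever springs back if it is let go, and beyond that point the jaw backs off again, so finish while still holding the knob there; leave the other things on the table alone.

Things in the scene. Friction and masses are not known exactly. Their poses are not given: they have to be found in the camera images.
- clamp_base: Bed of the cam clamp: fixed aluminium plate, 84 mm (x), y from -85 to +53 mm, 10 mm thick. Origin: underside, on the clamping axis; +y runs from cam to fence, z up. Cam pivot at (0, -50) mm. The jaw slides along y; gap for the block: from the jaw pad's face (y = -6 to -1 mm at the start) to the fence's face (y = 41). Jaw guides at x = +-20 to 28, y = -25 to -4, up to 26 mm above the table.
- fence: Fixed steel fence bar on the bed, 60 mm long (its x), 10 mm thick, 22 mm high above the bed; origin at its underside centre, at (0, 46, 10) mm in clamp_base. The face towards the jaw is 5 mm on the -y side of the origin.
- jaw_pad: Moving steel jaw pad, 36 mm wide (clamp_base x), 2 to 20 mm above the bed; origin at the bed's top, in the plane of its pressing face. Sprung: yields up to 5.5 mm, pressing with about 6 to 14 N. At greatest lift, with nothing clamped, its face stands 27 mm from the fence, so a 30 mm block is pushed home and gripped.
- cam_lever (a joint): Cam lever angle q about its upright pivot, rad, 0 to 2.5; grows anticlockwise from above; starts at 0 to 0.35. In clamp_base the lever points along x = -sin(2.0-q), y = -cos(2.0-q). Greatest lift at q = 2.0: it points along -y, straight away from the fence. Jaw travel left: 14 mm x (1 - cos(2.0-q)). A spring pushes it back (about 3 N at the knob at 2.0).
- lever_knob: Upright black cylindrical knob on the end of the cam lever, diameter 16 mm, 42 mm tall, 90 mm from the pivot, turning freely on its own pin. Origin: centre of its lower end, 33 mm above the table; its top is 75 mm above the table. The lever's arm lies just below it.
- riser_block: Loose drilled aluminium block, 30 mm (its x) by 45 mm (its y) by 30 mm high, about 0.14 kg, two holes in the top face; origin at the centre of its underside. Starts on the table beyond the fence with a short end roughly towards the fence (its y axis 70 to 110 degrees from clamp_base x). In the clamp its y axis must lie along clamp_base x.
- objective_a: Microscope objective, 35 mm across, 58 mm tall, standing on the table; origin at the centre of its underside. Leave it alone.
- mirror_mount: Black square mirror mount, 41x48x48 mm; origin at the centre of its underside. Leave it alone.
- lens_tube_a: Short black lens tube, 31 mm across, 30 mm tall; origin at the centre of its underside. Leave it alone.
Things that resemble listed ones, but are neither listed nor needed, are in the scene too. Leave any turquoise look-alike of the riser_block alone.

How it is judged:
By the outcome, as a careful person would: the job done as asked, in the order asked, and still so for the second after the job is handed in, while the arm keeps its last pose, push and grip.
It also fails if it takes over 58 s, if anything falls off the work surface, if the arm or the gripper's body presses on something with over 40 N, if the wrist force passes 120 N, or if a joint passes its speed limit or range.

## Working session

There is one attempt and no reset: what is moved stays moved. The work goes in short steps, Python scripts to look and compute and a tool call to move; the robot and the scene stay as the last step left them, time stands still between calls to the robot, and variables do not carry over. Pictures are saved under pics/ and viewed, at most 10 in all, crops included, and the job is handed in when it is done.

Besides the shell and the picture viewer there is one more tool, called after "Request:" as name(argument=value, ...) on one line, values as JSON. drive_tool: Moves the arm, as the interface text tells. Its arguments: {"type":"object","properties":{"deltas":{"type":"string"},"gripper":{"type":"number"}},"required":["deltas"]}

```bash
mkdir -p pics; cat > h.py <<'E'
import numpy as np, cv2
from cell import env
from scipy.spatial.transform import Rotation as R
def snap(n,f):
    s=env.state(); im,d=env.read_camera(n); cv2.imwrite(f'pics/{f}.png',im[:,:,::-1]); 
    np.savez(f'pics/{f}.npz',d=d,im=im,p=s['eef_pos'],r=s['tcp_rot']); return s,im,d
def wfc(n,f):
    c=env.camera_params(n)
    if n=='wrist':
        z=np.load(f'pics/{f}.npz'); T=np.eye(4); T[:3,:3]=R.from_euler('xyz',z['r']).as_matrix(); T[:3,3]=z['p']
        return c['mtx'],T@np.array(c['mount'])
    return np.array(c['mtx']),np.linalg.inv(c['camera_from_world'])
def ray(n,f,uv,z):
    "pixels to world at height z"
    K,T=wfc(n,f); out=[]
    for (u,v) in uv:
        d=T[:3,:3]@np.linalg.solve(K,[u,v,1]); o=T[:3,3]
        out.append(o+d*(z-o[2])/d[2])
    return np.round(out,1)
def cloud(n,f):
    K,T=wfc(n,f); d=np.load(f'pics/{f}.npz')['d']; v,u=np.mgrid[:400,:640]
    P=np.stack([u,v,np.ones_like(u)],-1)@np.linalg.inv(K).T*d[...,None]
    return P@T[:3,:3].T+T[:3,3]
E
python3 - <<'E'
from h import *
for n in ('scene','wrist'): snap(n,n+'0')
a=cv2.imread('pics/scene0.png');b=cv2.imread('pics/wrist0.png')
cv2.imwrite('pics/w0.png',b)
print(env.state())
E
```

```text
{'t': 0.1, 'joints': array([-1.05582281e-01,  4.91466943e-01,  1.55937744e+00,  5.22237275e-06,
        1.09166477e+00, -1.05574470e-01]), 'qvel': array([ 0.00044393, -0.00333646,  0.00048334,  0.00052703,  0.00089448,
       -0.00037759]), 'tau': array([ 2.47082615e-03, -6.13621187e+01, -2.58604574e+01,  6.93451893e-02,
        4.70101309e-02, -2.07912552e-05]), 'eef_pos': array([6.24815295e+02, 5.45593414e-02, 2.31144072e+02]), 'tcp_rot': array([-3.14068175e+00, -1.01184936e-04,  1.57078606e+00]), 'ft_force': array([-0.60160142, -0.78230865,  0.48988248]), 'moment': array([-0.01183529, -0.01477468,  0.02363509]), 'grip_force': 0.0, 'opening': 0.9963145217934625}
```

View pics/scene0.png

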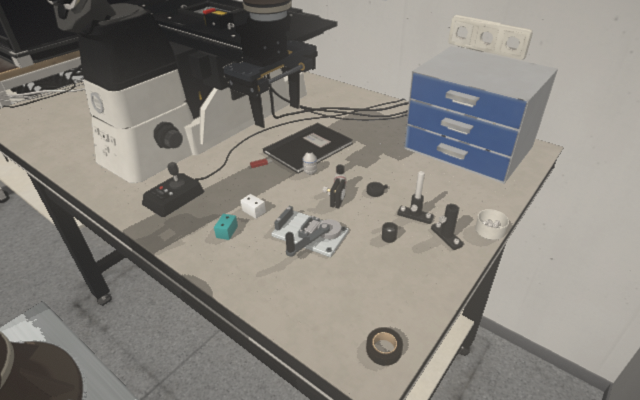

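View pics/wrist0.png

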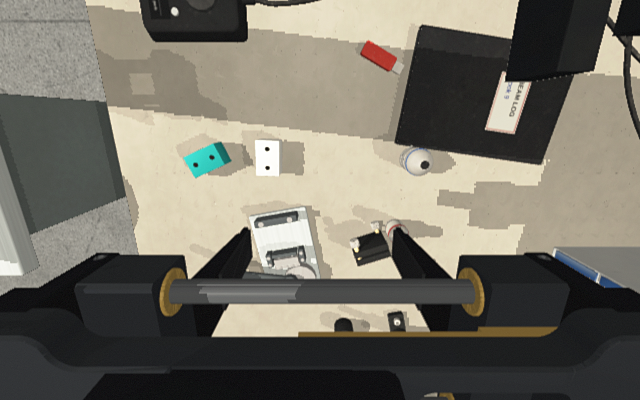

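The scene view shows the white block at (252,205), the turquoise one at (226,226), and the clamp around (310,230) with its knob at (290,243). The wrist view shows the white block at (267,157) and the clamp fence at (280,220).

```bash
python3 - <<'E'
from h import *
im=cv2.imread('pics/wrist0.png')
cv2.imwrite('pics/w0c.png',cv2.resize(im[120:290,170:430],None,fx=3,fy=3,interpolation=cv2.INTER_CUBIC))
im=cv2.imread('pics/scene0.png')
cv2.imwrite('pics/s0c.png',cv2.resize(im[160:270,210:410],None,fx=4,fy=4,interpolation=cv2.INTER_CUBIC))
print(ray('wrist','wrist0',[(267,157),(267,257),(367,157)],30), ray('scene','scene0',[(252,205),(290,235)],30))
E
```

```text
[[ 555.5   34.2   30. ]
 [ 547.3 -108.5   30. ]
 [ 683.9   34.2   30. ]] [[ 543.    19.5   30. ]
 [ 521.1 -108.6   30. ]]
```

View pics/w0c.png

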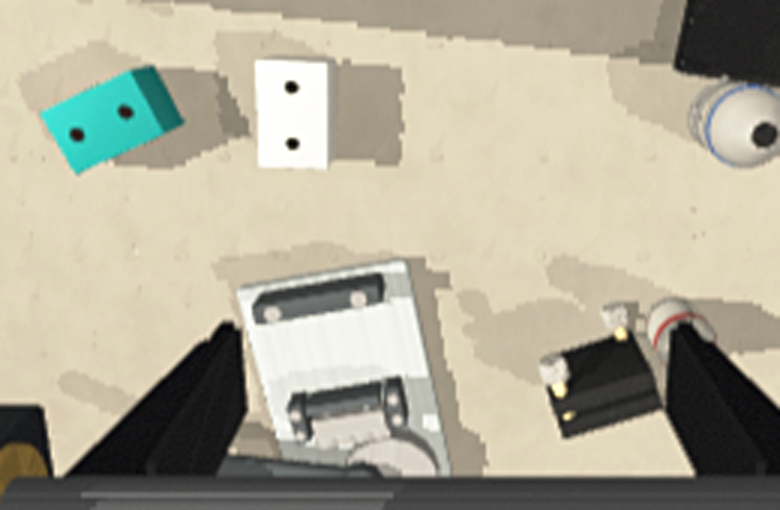

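View pics/s0c.png

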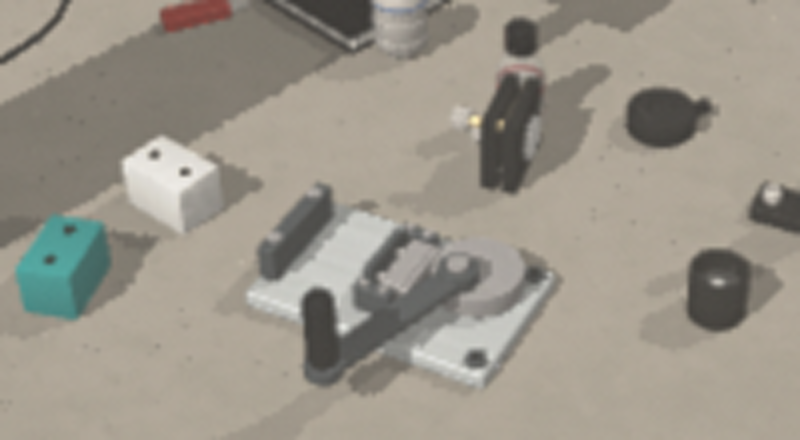

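The crops show the white block's top corners at (255,60) to (330,168) in the wrist crop. The fence top runs from (253,305) to (383,282), with the lever partly hidden under the gripper. In the scene crop the knob top is at (318,295).

```bash
python3 - <<'E'
from h import *
w=lambda p,z:ray('wrist','wrist0',[(170+u/3,120+v/3) for u,v in p],z)
s=lambda p,z:ray('scene','scene0',[(210+u/4,160+v/4) for u,v in p],z)
b=w([(255,60),(328,60),(330,168),(258,168)],30);print('block w',b,b.mean(0))
b=s([(160,136),(221,170),(183,190),(124,165)],30);print('block s',b,b.mean(0))
print('bed w far corners',w([(240,288),(405,260)],10))
print('fence w far top edge',w([(255,292),(383,274)],32))
print('pivot s',s([(458,262)],34),'knob top s',s([(318,295)],75))
print('bed s corners',s([(247,295),(483,378),(553,273)],10))
print(env.camera_params('wrist')['mount'])
E
```

```text
block w [[541.5  55.7  30. ]
 [572.2  55.6  30. ]
 [571.1   9.4  30. ]
 [539.6   9.4  30. ]] [556.1    32.525  30.   ]
block s [[567.9  51.   30. ]
 [566.3   2.6  30. ]
 [541.8   7.   30. ]
 [537.8  48.1  30. ]] [553.45   27.175  30.   ]
bed w far corners [[522.1 -53.4  10. ]
 [601.8 -39.3  10. ]]
fence w far top edge [[534.8 -47.4  32. ]
 [593.2 -38.8  32. ]]
pivot s [[ 580.5 -148.6   34. ]] knob top s [[ 488.5 -140.1   75. ]]
bed s corners [[ 516.9  -60.7   10. ]
 [ 542.3 -193.1   10. ]
 [ 624.2 -176.4   10. ]]
[[-7.19177962e-04 -9.58697799e-01 -2.84425759e-01  8.17734807e+01]
 [ 9.99999687e-01 -7.83277303e-04  1.11623116e-04  8.15292001e-01]
 [-3.29797077e-04 -2.84425590e-01  9.58698063e-01 -1.53601322e+02]
 [ 0.00000000e+00  0.00000000e+00  0.00000000e+00  1.00000000e+00]]
```

Request:
drive_tool(deltas="-0.07 0.03 -0.06 0.0385;-0.07 0.03 -0.06 0.0385;-0.07 0.03 -0.06 0.0385;-0.07 0.03 -0.06 0.0385;-0.07 0.03 -0.06 0.0385;-0.07 0.03 -0.06 0.0385;-0.07 0.03 -0.06 0.0385;-0.07 0.03 -0.06 0.0385;-0.07 0.04 -0.06 0.0385;-0.06 0.04 -0.06 0.0385", gripper=0)

```text
t: 0.93
eef_pos: [555.4, 32.2, 171.2]
tcp_rot: [-3.142, -0.001, 2.786]
ft_force: [-0.3, -0.3, 0.1]
opening: 0.997
grip_force: 0.0
```

Request:
drive_tool(deltas="0 0 -0.06 0.0385;0 0 -0.06 0.0385;0 0 -0.06 0.0385;0 0 0 0;0 0 0 0")

```text
t: 1.35
eef_pos: [555.9, 32.0, 153.4]
tcp_rot: [3.141, -0.001, 3.139]
ft_force: [-0.4, 0.6, -0.6]
opening: 1.001
grip_force: 0.0
```

```bash
python3 - <<'E'
from h import *
s,im,d=snap('wrist','w1'); print(s['t'],s['eef_pos'],s['tcp_rot'])
im=cv2.imread('pics/w1.png'); P=cloud('wrist','w1')
m=(abs(P[...,2]-30)<4)&(abs(P[...,0]-556)<40)&(abs(P[...,1]-30)<40)&(im.min(2)>150)
print(m.sum()); 
mm=m.astype(np.uint8); n,l,st,c=cv2.connectedComponentsWithStats(mm); k=1+st[1:,4].argmax()
q=P[l==k]; print(q[:,2].mean(), cv2.minAreaRect(q[:,:2].astype(np.float32)))
E
```

```text
1.35 [555.85814231  32.01635652 153.40126998] [ 3.14144022e+00 -8.94023622e-04  3.13931574e+00]
1160
30.308003251470517 ((554.6532592773438, 32.875465393066406), (44.54642105102539, 30.258493423461914), 88.12650299072266)
```

View pics/w1.png

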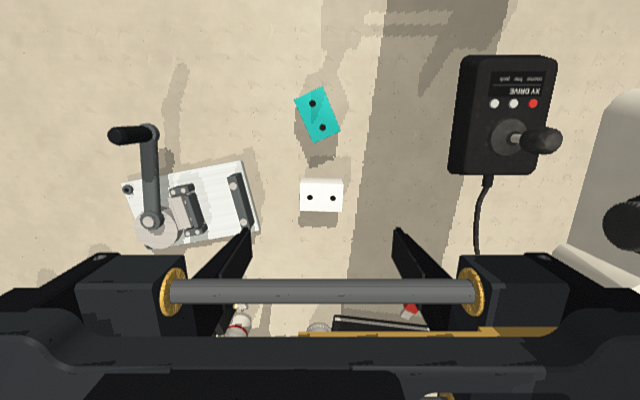

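The wrist view shows the white block at (321,195) with its long side across the image, which lines up with the finger closing line. The clamp is at left, with the pivot near (150,222) and the knob at (130,134). I'll enlarge the clamp to fix its pose.

```bash
python3 - <<'E'
from h import *
im=cv2.imread('pics/w1.png')
cv2.imwrite('pics/w1c.png',cv2.resize(im[110:260,100:270],None,fx=4,fy=4,interpolation=cv2.INTER_CUBIC))
E
```

```text
(no output)
```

View pics/w1c.png

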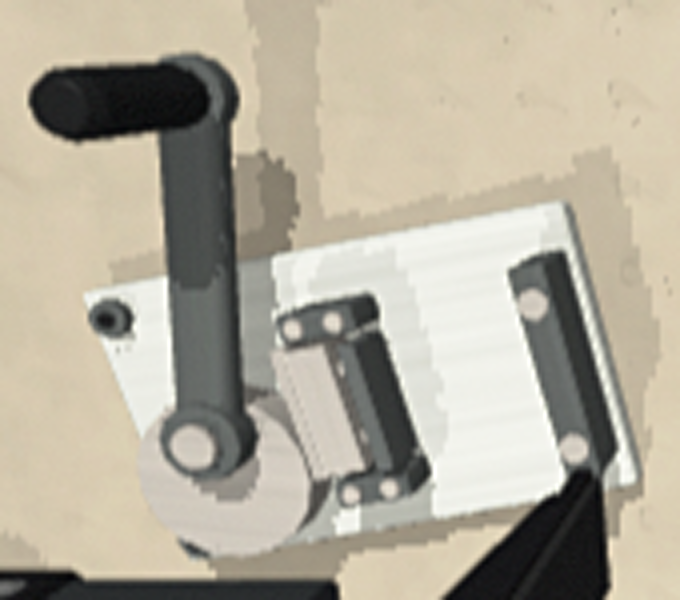

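Request:
drive_tool(deltas="-0.012 0.009 -0.16 -0.01;0 0 -0.2 0;0 0 -0.2 0;0 0 -0.2 0;0 0 -0.2 0;0 0 -0.2 0;0 0 -0.11 0;0 0 -0.04 0;0 0 0 0")

```text
t: 2.15
eef_pos: [554.7, 32.9, 22.3]
tcp_rot: [3.141, -0.001, 3.11]
ft_force: [0.0, -0.0, 0.7]
opening: 0.999
grip_force: 0.0
```

The crop shows bed corners at (88,293), (560,203) and (632,482), and the fence's jaw-side corner at (510,270).

```bash
python3 - <<'E'
from h import *
r=lambda p,z:ray('wrist','w1',[(100+(u-1.5)/4,110+(v-1.5)/4) for u,v in p],z)[:,:2]
W=np.vstack([r([(86,293),(562,202),(633,484)],10),r([(510,270),(559,252)],32)])
S=lambda p,z:ray('scene','scene0',[(210+u/4,160+v/4) for u,v in p],z)[:,:2]
w0=ray('wrist','wrist0',[(170+u/3,120+v/3) for u,v in [(240,288),(405,260)]],10)[:,:2]
C=np.array([(-42,-85),(-42,53),(42,53),(-30,41),(-30,51)],float)
def fit(C,W):
    c=C-C.mean(0);w=W-W.mean(0); a=np.arctan2((c[:,0]*w[:,1]-c[:,1]*w[:,0]).sum(),(c*w).sum())
    M=np.array([[np.cos(a),-np.sin(a)],[np.sin(a),np.cos(a)]]); t=W.mean(0)-M@C.mean(0)
    print(np.degrees(a),t,'res',np.round(W-(C@M.T+t),1).tolist()); return a,M,t
a,M,t=fit(C,W)
fit(np.vstack([C,[(-42,53),(42,53)]]),np.vstack([W,w0]))
fit(np.array([(-42,53),(-42,-85),(42,-85.)]),S([(247,295),(483,378),(553,273)],10))
kb=r([(58,102)],75)[0]; ks=S([(318,295)],75)[0]; print('knob w,s',kb,ks)
for k in (kb,ks):
    c=M.T@(k-t)-[0,-50]; print('q',2-np.arctan2(-c[0],-c[1]),np.hypot(*c))
for n,p in dict(block=(0,22),pivot=(0,-50),knobend=(0,-140)).items(): print(n,M@p+t)
E
```

```text
10.077207623908935 [569.1797231  -97.80185518] res [[1.1, 0.9], [0.5, -1.4], [-0.1, -2.6], [0.6, 0.1], [-2.2, 3.0]]
9.634351829161886 [569.68759875 -98.84864131] res [[1.3, 1.8], [-0.3, -0.8], [-1.0, -1.3], [-0.1, 0.8], [-3.1, 3.8], [3.2, -2.2], [0.1, -2.1]]
11.27748716755446 [ 567.23614328 -102.41517707] res [[1.2, -2.0], [-0.4, 0.9], [-0.8, 1.2]]
knob w,s [ 488.8 -136.8] [ 488.5 -140.1]
q 0.1390396538451535 89.71370286501524
q 0.17598014418607222 89.69662356387575
block [565.33027146 -76.14125219]
pivot [ 577.92847685 -147.03049835]
knobend [ 593.67623359 -235.64205605]
```

Request:
drive_tool(deltas="0 0 0 0;0 0 0 0;0 0 0 0;0 0 0 0;0 0 0 0;0 0 0 0;0 0 0 0;0 0 0 0", gripper=1)

```text
t: 2.82
eef_pos: [554.8, 32.9, 22.7]
tcp_rot: [3.142, 0.0, 3.112]
ft_force: [0.1, -1.2, 0.3]
opening: 0.5
grip_force: 0.6
```

Request:
drive_tool(deltas="0 0 0 0;0 0 0 0;0 0 0 0;0 0 0.02 0;0 0 0.08 0;0 0 0.15 0;0 0 0.15 0;0 0 0.15 0;0 0 0.15 0;0 0 0 0")

```text
t: 3.65
eef_pos: [555.8, 32.9, 95.5]
tcp_rot: [3.142, 0.004, 3.112]
ft_force: [0.3, 0.2, -1.8]
opening: 0.47
grip_force: 30.0
```

Request:
drive_tool(deltas="0.01 -0.1 0 -0.0394;0.01 -0.1 0 -0.0394;0.01 -0.1 0 -0.0394;0.01 -0.1 0 -0.0394;0.01 -0.1 0 -0.0394;0.01 -0.1 0 -0.0394;0.01 -0.1 0 -0.0394;0.01 -0.1 0 -0.0394;0.01 -0.1 0 -0.0394;0.01 -0.1 0 -0.0394")

```text
t: 4.48
eef_pos: [564.5, -67.5, 92.0]
tcp_rot: [-3.141, -0.0, 1.868]
ft_force: [-0.4, 0.0, -1.1]
opening: 0.473
grip_force: 30.0
```

Request:
drive_tool(deltas="0.005 -0.11 0 -0.039;0 0 0 0;0 0 0 0;0 0 0 0")

```text
t: 4.82
eef_pos: [565.0, -77.6, 92.3]
tcp_rot: [-3.141, -0.0, 1.755]
ft_force: [-0.1, 0.0, -2.1]
opening: 0.472
grip_force: 30.0
```

```bash
python3 - <<'E'
from h import *
s,im,d=snap('wrist','w2'); print(s['t'],s['eef_pos'],s['tcp_rot'])
snap('scene','s2'); snap('side','d2')
a=cv2.imread('pics/w2.png'); b=cv2.imread('pics/s2.png')[150:270,200:400]
b=cv2.resize(b,(640,384))[:200]
cv2.imwrite('pics/w2v.png',a)
E
```

```text
4.8167 [564.98626934 -77.63216787  92.32820038] [-3.14100732e+00 -4.01006351e-04  1.75530063e+00]
```

View pics/w2.png

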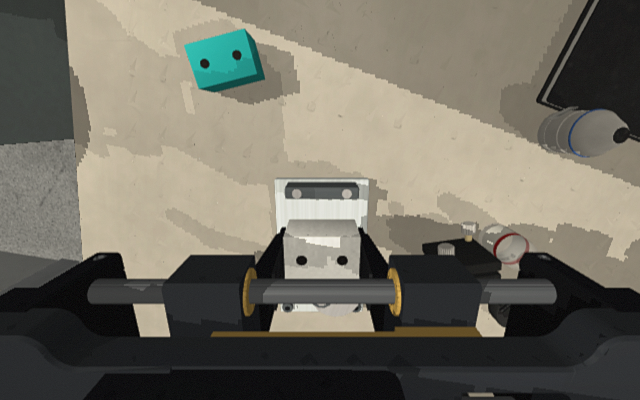

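Wrist view: the block is held squarely. The fence top spans columns 285–358 and the bed's far edge runs (275,179)–(368,179), parallel to the image rows. I'll compute the residual offset.

```bash
python3 - <<'E'
from h import *
im=cv2.imread('pics/w2.png')
cv2.imwrite('pics/w2c.png',cv2.resize(im[165:275,250:390],None,fx=5,fy=5,interpolation=cv2.INTER_CUBIC))
E
```

```text
(no output)
```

View pics/w2c.png

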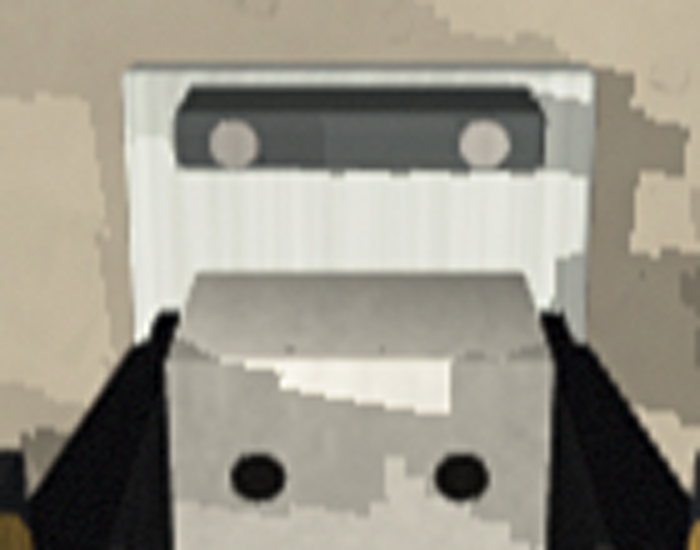

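The crop shows the fence top from (176,170) to (546,170), bed far corners at (124,73) and (595,73), and the block's lower fence-side edge from (198,273) to (527,273).

```bash
python3 - <<'E'
from h import *
s=np.load('pics/w2.npz'); yaw=s['r'][2]-np.pi/2; M=np.array([[np.cos(yaw),-np.sin(yaw)],[np.sin(yaw),np.cos(yaw)]])
def r(p,z):
    w=ray('wrist','w2',[(250+(u-2)/5,165+(v-2)/5) for u,v in p],z)[:,:2]; return np.round((w-s['p'][:2])@M,1).tolist()
print('tool-aligned frame (x,y rel. TCP), yaw',np.degrees(yaw))
print('fence jaw edge (want +-30, 41-21=20)',r([(176,170),(546,170)],32))
print('fence far edge (y 30)',r([(176,108),(546,108)],32))
print('bed far (+-42,32)',r([(124,73),(595,73)],10))
print('block bottom fence edge (+-22.5,15)',r([(198,273),(527,273)],70))
print('block top fence edge',r([(166,358),(553,358)],100))
print('M',M)
E
```

```text
tool-aligned frame (x,y rel. TCP), yaw 10.571318142355787
fence jaw edge (want +-30, 41-21=20) [[-28.7, 19.3], [31.2, 19.3]]
fence far edge (y 30) [[-28.3, 29.6], [30.8, 29.6]]
bed far (+-42,32) [[-40.2, 30.6], [42.2, 30.5]]
block bottom fence edge (+-22.5,15) [[-21.0, 15.7], [23.8, 15.7]]
block top fence edge [[-21.3, 16.6], [23.2, 16.5]]
M [[ 0.98302731 -0.18345928]
 [ 0.18345928  0.98302731]]
```

Request:
drive_tool(deltas="0.003 -0.015 -0.15 0;0 0 -0.15 0;0 0 -0.15 0;0 0 -0.08 0;0 0 -0.03 0;0 0 -0.015 0;0 0 -0.01 0;0 0 0 0;0 0 0 0")

```text
t: 5.72
eef_pos: [565.9, -79.6, 34.7]
tcp_rot: [3.141, 0.0, 1.752]
ft_force: [-0.0, -0.6, -2.3]
opening: 0.472
grip_force: 30.0
```

Request:
drive_tool(deltas="0 0 -0.01 0;0 0 -0.01 0;0 0 0 0;0 0 0 0")

```text
t: 6.05
eef_pos: [565.8, -79.7, 32.7]
tcp_rot: [3.141, 0.0, 1.751]
ft_force: [-0.8, 0.3, 5.9]
opening: 0.471
grip_force: 30.0
```

Request:
drive_tool(deltas="0 0 0 0;0 0 0 0;0 0 0 0;0 0 0 0;0 0 0 0;0 0 0 0", gripper=0.35)

```text
t: 6.55
eef_pos: [565.6, -79.6, 32.1]
tcp_rot: [3.142, -0.0, 1.751]
ft_force: [-0.1, -0.8, 0.1]
opening: 0.646
grip_force: 0.0
```

Request:
drive_tool(deltas="0 0 0.05 0;0 0 0.15 0;0 0 0.25 0;0 0 0.25 0;0 0 0.25 0;0 0 0.15 0;0 0 0 0;0 0 0 0;0 0 0 0")

```text
t: 7.3
eef_pos: [565.2, -79.5, 141.5]
tcp_rot: [-3.141, -0.0, 1.751]
ft_force: [-0.1, 0.5, -0.4]
opening: 0.653
grip_force: 0.0
```

```bash
python3 - <<'E'
from h import *
s,im,d=snap('wrist','w3'); print(s['t'],s['eef_pos'],s['tcp_rot'])
s,im,d=snap('scene','s3')
b=cv2.imread('pics/s3.png')[160:270,220:370]
a=cv2.imread('pics/w3.png')[150:300,240:400]
cv2.imwrite('pics/v3.png',np.vstack([cv2.resize(a,(480,330),interpolation=2),cv2.resize(b,(480,270),interpolation=2)]))
E
```

```text
7.3 [565.18657357 -79.47417339 141.49354594] [-3.14078284e+00 -3.99928392e-04  1.75146673e+00]
```

View pics/v3.png

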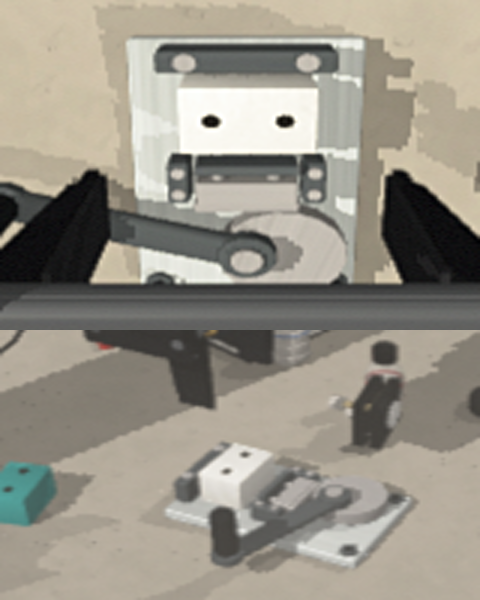

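The block stands upright on the bed, centred between jaw and fence and clear of both. Next is the knob at about (489,-138), gripped tangentially.

Request:
drive_tool(deltas="-0.05 -0.04 0 -0.0397;-0.05 -0.04 0 -0.0397;-0.05 -0.04 0 -0.0397;-0.05 -0.04 0 -0.0397;-0.05 -0.04 0 -0.0397;-0.05 -0.04 0 -0.0397;-0.05 -0.04 0 -0.0397;-0.05 -0.04 0 -0.0397;-0.05 -0.04 0 -0.0397;-0.05 -0.04 0 -0.0397")

```text
t: 8.23
eef_pos: [515.0, -119.7, 141.2]
tcp_rot: [-3.14, 0.001, 0.498]
ft_force: [0.3, 0.5, 0.6]
opening: 0.649
grip_force: 0.0
```

Request:
drive_tool(deltas="-0.05 -0.04 0 -0.0397;-0.05 -0.04 0 -0.0397;-0.05 -0.04 0 -0.0397;-0.06 -0.04 0 -0.0397;-0.05 -0.025 0 -0.0397;0 0 0 0;0 0 0 0")

```text
t: 8.82
eef_pos: [489.5, -138.1, 141.6]
tcp_rot: [-3.141, 0.001, -0.116]
ft_force: [0.3, -0.1, -0.8]
opening: 0.65
grip_force: 0.0
```

```bash
python3 - <<'E'
from h import *
s,im,d=snap('wrist','w4'); print(s['t'],s['eef_pos'],s['tcp_rot'],s['joints'])
P=cloud('wrist','w4')
m=(P[...,2]>69)&(P[...,2]<80)&(np.hypot(P[...,0]-489,P[...,1]+138)<25)
print(m.sum(),P[m].mean(0) if m.any() else 0)
a=cv2.imread('pics/w4.png')
cv2.imwrite('pics/w4v.png',a)
E
```

```text
8.8167 [ 489.47029336 -138.09772764  141.58664705] [-3.14134997e+00  1.06201483e-03 -1.15953686e-01] [-4.04896164e-01  4.48576620e-01  1.93856398e+00 -1.02071023e-04
  7.55539193e-01  1.28192831e+00]
252 [ 491.77147836 -137.32763807   74.28992012]
```

Request:
drive_tool(deltas="0.01 0 -0.15 0;0 0 -0.2 0;0 0 -0.2 0;0 0 -0.15 0;0 0 -0.08 0;0 0 -0.03 0;0 0 0 0")

```text
t: 9.45
eef_pos: [490.7, -137.9, 60.7]
tcp_rot: [-3.141, 0.001, -0.118]
ft_force: [-0.1, 0.1, 0.3]
opening: 0.648
grip_force: 0.0
```

Request:
drive_tool(deltas="0 0 0 0;0 0 0 0;0 0 0 0;0 0 0 0;0 0 0 0;0 0 0 0;0 0 0 0;0 0 0 0;0 0 0 0;0 0 0 0", gripper=1)

```text
t: 10.28
eef_pos: [490.6, -138.1, 61.2]
tcp_rot: [3.141, -0.0, -0.119]
ft_force: [-0.7, -0.5, 2.1]
opening: 0.156
grip_force: 30.0
```

```bash
python3 -c "
import numpy as np
t=np.radians(np.linspace(173.1,280.4,21));p=.881*np.c_[np.cos(t),np.sin(t)]
print(';'.join('%.3f %.3f 0 0.0298'%tuple(x) for x in np.diff(p,axis=0)), (578.1+100*p[-1,0],-148.9+100*p[-1,1]))"
```

```text
-0.006 -0.082 0 0.0298;0.002 -0.082 0 0.0298;0.009 -0.082 0 0.0298;0.017 -0.081 0 0.0298;0.024 -0.079 0 0.0298;0.032 -0.076 0 0.0298;0.039 -0.073 0 0.0298;0.045 -0.069 0 0.0298;0.052 -0.064 0 0.0298;0.057 -0.059 0 0.0298;0.063 -0.054 0 0.0298;0.067 -0.048 0 0.0298;0.072 -0.041 0 0.0298;0.075 -0.034 0 0.0298;0.078 -0.027 0 0.0298;0.080 -0.020 0 0.0298;0.082 -0.012 0 0.0298;0.082 -0.004 0 0.0298;0.082 0.003 0 0.0298;0.082 0.011 0 0.0298 (np.float64(594.0037366965743), np.float64(-235.55264657865933))
```

Request:
drive_tool(deltas="-0.006 -0.082 0 0.0298;0.002 -0.082 0 0.0298;0.009 -0.082 0 0.0298;0.017 -0.081 0 0.0298;0.024 -0.079 0 0.0298;0.032 -0.076 0 0.0298;0.039 -0.073 0 0.0298;0.045 -0.069 0 0.0298;0.052 -0.064 0 0.0298;0.057 -0.059 0 0.0298")

```text
t: 11.12
eef_pos: [517.1, -213.1, 61.2]
tcp_rot: [-3.14, 0.001, 0.821]
ft_force: [-3.5, -0.9, 3.7]
opening: 0.16
grip_force: 30.0
```

Request:
drive_tool(deltas="0.063 -0.054 0 0.0298;0.067 -0.048 0 0.0298;0.072 -0.041 0 0.0298;0.075 -0.034 0 0.0298;0.078 -0.027 0 0.0298;0.080 -0.020 0 0.0298;0.082 -0.012 0 0.0298;0.082 -0.004 0 0.0298;0 0 0 0")

```text
t: 11.87
eef_pos: [578.4, -237.6, 61.2]
tcp_rot: [3.141, 0.001, 1.571]
ft_force: [-2.6, -4.9, 3.6]
opening: 0.16
grip_force: 30.0
```

Request:
drive_tool(deltas="0.041 0.001 0 0.0149;0.041 0.002 0 0.0149;0.041 0.005 0 0.0149;0.041 0.006 0 0.0149;0 0 0 0;0 0 0 0;0 0 0 0")

```text
t: 12.45
eef_pos: [593.9, -236.2, 61.3]
tcp_rot: [3.141, 0.001, 1.75]
ft_force: [-1.7, -5.2, 1.5]
opening: 0.16
grip_force: 30.0
```

```bash
python3 - <<'E'
from h import *
s,im,d=snap('wrist','w5'); print(s['t'],s['eef_pos'],s['tcp_rot'],s['ft_force'])
snap('scene','s5'); snap('side','d5')
b=cv2.imread('pics/s5.png')[160:280,230:370]; c=cv2.imread('pics/d5.png'); a=cv2.imread('pics/w5.png')[130:290,210:430]
cv2.imwrite('pics/v5.png',np.hstack([np.vstack([cv2.resize(a,(400,290),interpolation=2),cv2.resize(b,(400,310),interpolation=2)]),cv2.resize(c,(400,600))[:, :] if 0 else np.vstack([cv2.resize(c,(400,250)),np.zeros((350,400,3),np.uint8)])]))
K,T=wfc('side','d5'); p=K@(np.linalg.inv(T)@[578,-149,30,1])[:3]; print(p[:2]/p[2]); 
E
```

```text
12.45 [ 593.87081009 -236.16357076   61.26071085] [3.14116336e+00 1.25003096e-03 1.75027330e+00] [-1.69680549 -5.23579828  1.48217091]
[319.89469718 220.31730346]
```

View pics/v5.png

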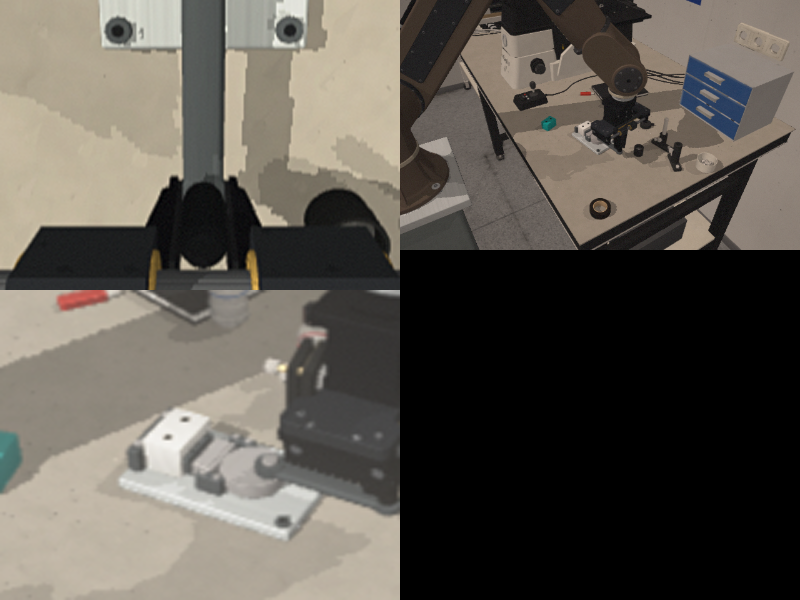

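The last view shows the lever straight along the clamp axis (column 204, midway between the base bolts at 118 and 289), the knob held, and the block tight against the fence.

```bash
python3 -c "
from cell import env
print(env.job_done())"
```

```text
the job is handed in; nothing more can be done
None
```

The job is handed in: the riser block stands upright in the clamp, holes up with a long side against the fence, and the gripper is still holding the knob with the lever straight away from the fence, at about 12.5 s of the 58 s allowed.

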